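Pull a caddy's cover down evenly with its four wing knobs

ROBOT

A 7-joint arm with a two-finger parallel gripper is mounted at the origin on the work surface. World frame = base frame: x ahead of the robot, y to its left, z up, the work surface at z = 0. Lengths are in m, angles in rad, forces in N, time in s.
With the tool pointing down it reaches from about 0.425 to 0.875 m from the base axis. Payload 8.4 kg.
Tool frame: the origin (TCP) lies at the very end of the fingers, on their centre line; the grasp point (between the pads) lies 19 mm behind it; z points along the fingers, x is the direction in which the jaws open and shut, and the axes are right-handed (so a half turn about z gives the same grasp; the last joint's range is limited). The gripper opens to 87 mm and grips with 3 to 60 N. Pads are 19 mm wide; open, the fingers measure 117 mm over their backs; the gripper's body (75 mm by 190 mm) begins 51 mm behind the grasp point.
Start: joints at [-1.442, 0.333, 0.04, 1.465, -0.013, 1.343, -0.059], TCP at [0.147, 0.633, 0.223] pointing down, gripper open.
Joint ranges: [-2.58, 2.58], [-0.38, 2.09], [-1.3, 1.39], [0.25, 2.4], [-1.5, 4.64], [0.08, 2.09], [-2.65, 2.65]. Speed limits (rad/s): [2.22, 2.22, 2.79, 2.79, 3.14, 3.14, 3.14].

INTERFACE

Orientations are given as a 3x3 rotation matrix whose columns are the frame's x, y, z axes.
In Python, from workcell import robot gives the robot as it stands.
- The arm moves only by the shell command python3 -m jog 'ROWS'. ROWS is JSON, one flat list of numbers, 5 for each row, row after row: the shift along the world's x, y, z in m, then the turn about the world's z in degrees, then the opening, from 0 (shut) to 1 (fully open). A call has 1 to 20 rows; each row is the pose to reach, as a shift and turn from the pose commanded when the call began; what a row does not reach only later rows make up. A row lasts 1/8 s, in which the tool goes at most 62.5 mm and 10.7 degrees, less where a joint would pass 70% of its speed; a pose out of reach is approached as far as the arm can. A call with a gripper value outside its range is refused whole. The fingers move at their own pace and stop on an object; the grip force is fixed at half the most. Time passes only in rows, so rows that repeat a pose let the fingers close. It gives the time, the measured TCP pose, the force and the opening at its end, in the units of the state.
- robot.get_obs(): the state, without advancing time (a new reading comes with each control period).
- robot.capture(name): name is "scene" or "side" or "wrist"; returns the picture (480x640x3 uint8, blue, green, red); there is no depth.
- robot.camera_model(name): a dict with "mtx" (3x3 intrinsics, pixels), "xyz" and "attitude" of the camera in the world. Camera axes: x right, y up, looking along -z (the intrinsics and any distortion apply to the point x, -y, -z); pixel columns grow to the right and rows downward; lengths in m; the calibration is good to about 2 mm. A picture is of the moment at which its call begins: read the wrist's pose just before it. camera_model takes no time and is no camera call; for the wrist camera it gives the pose at the moment of the call.
- robot.job_done(): hands the job in, once; it reports no verdict.
The state is a dict: "time": time; "joints": joint angles; "qd": joint speeds; "effort": joint torques, N m; "ee_pos": TCP position; "tcp_rot": TCP orientation; "force": force on the tool from outside, world axes, zero at the start; "ft_torque": the same for the moment, N m; "gripper_width": finger opening in m.
Only numpy, scipy, OpenCV 4.12 (cv2) and the standard library are available. Lean on these libraries where they do the work, as an engineer would, in place of code of your own. Each camera call takes 0.05 s, during which the arm holds its last target.

TASK

Pull the white caddy's cover down evenly with its four wing knobs, turning clockwise in star order: the knob nearest the robot, then the one opposite it, then the one on the robot's left, then the one on its right. On the first round turn each only until it bites lightly and let it go; on a second round in the same order bring each up firmly hand-tight, without overtightening any. Go by the feel of the turn, press on the caddy only gently, and leave the other things on the bench as they stand.

Things in the scene. Friction and masses are not known exactly. Their poses are not given: they have to be found in the camera images.
- caddy: White oval kitchen caddy, fixed, 220 mm (its x) by 264 mm (its y); origin at the centre of its underside, z up, yaw within 0.3 rad. On its flat cover (128 mm above the bench) four wing knobs stand on a ring of 82 mm radius, at its -x (near), +x (far), +y (left) and -y (right). Its vent flap, 8 mm high in the middle of the cover, is not used.
- knob_near: Grey wing knob, the one nearest the robot. All four are alike. Origin at the centre of its upright bar, on its axis, 163 mm above the bench at the start. The bar is 42 mm long (the knob's x), 12 mm thick (its y) and 22 mm high: pinch it across the 12 mm. Below are a 12 mm hub and, 22 mm below the origin, a flat 44 mm foot.
- knob_far: Grey wing knob, the one opposite, farthest from the robot. Shape as knob_near. All four turn about an upright axis, clockwise from above (yaw falling) to tighten, and stay at their height. A steady drag of about 0.27 N m resists every turn and holds the knob. The bar sits on its hub through a rubber bush: it winds up by 1 rad per 1.5 N m and springs back on release.
- knob_left: Grey wing knob, the one on the robot's left (+y). Shape as knob_near. Each knob first turns against the drag alone for 0.1 to 0.9 rad (not visible, different for each) until the cam in its foot meets a sprung follower, which draws the cover down; from there the resisting moment climbs by 0.2 N m per rad that the hub turns.
- knob_right: Grey wing knob, the one on the robot's right (-y). Shape as knob_near. For all four, biting lightly is 0.02 to 0.10 N m above the drag (0.1 to 0.5 rad past meeting the follower; aim at 0.06 N m); firmly hand-tight is 0.12 to 0.25 N m above the drag (0.6 to 1.25 rad past; aim at 0.18 N m); more is overtight.
- jar: Bystander, to be left alone: glass storage jar with a clamp lid, 92 mm diameter, 120 mm high, beside the caddy; origin under its centre.
- spoon: Bystander, to be left alone: steel spoon 170 mm long lying beyond the caddy.
- dustpan: Bystander, to be left alone: grey dustpan standing upright on its mouth, 220 mm wide, 272 mm high, at the left; origin under it.
- mug: Bystander, to be left alone: white mug, 76 mm diameter, 85 mm high, beside the caddy; origin under its centre.
- dish: Bystander, to be left alone: white dish, 100 mm diameter, 35 mm high; origin under its centre.
- brush: Bystander, to be left alone: small wooden-handled brush lying on the bench.

How it is judged:
On the way, in this order (a step that is already met when the one before it is completed fails the run):
1. first round: the one nearest the robot bites lightly (it presses on its follower with 1.2 to 8 N) and is let go (contact force between knob_near and anything else between 1.2 and 8 N and contact force between knob_near and the fingers below 0.1 N), for 0.15 s.
2. first round: the one opposite, farthest from the robot bites lightly (it presses on its follower with 1.2 to 8 N) and is let go (contact force between knob_far and anything else between 1.2 and 8 N and contact force between knob_far and the fingers below 0.1 N), for 0.15 s.
3. first round: the one on the robot's left (+y) bites lightly (it presses on its follower with 1.2 to 8 N) and is let go (contact force between knob_left and anything else between 1.2 and 8 N and contact force between knob_left and the fingers below 0.1 N), for 0.15 s.
4. first round: the one on the robot's right (-y) bites lightly (it presses on its follower with 1.2 to 8 N) and is let go (contact force between knob_right and anything else between 1.2 and 8 N and contact force between knob_right and the fingers below 0.1 N), for 0.15 s.
5. second round: the one nearest the robot is firmly hand-tight (8.5 to 17.5 N on its follower) and is let go (contact force between knob_near and anything else between 8.5 and 17.5 N and contact force between knob_near and the fingers below 0.1 N), for 0.15 s.
6. second round: the one opposite, farthest from the robot is firmly hand-tight (8.5 to 17.5 N on its follower) and is let go (contact force between knob_far and anything else between 8.5 and 17.5 N and contact force between knob_far and the fingers below 0.1 N), for 0.15 s.
7. second round: the one on the robot's left (+y) is firmly hand-tight (8.5 to 17.5 N on its follower) and is let go (contact force between knob_left and anything else between 8.5 and 17.5 N and contact force between knob_left and the fingers below 0.1 N), for 0.15 s.
8. second round: the one on the robot's right (-y) is firmly hand-tight (8.5 to 17.5 N on its follower) and is let go (contact force between knob_right and anything else between 8.5 and 17.5 N and contact force between knob_right and the fingers below 0.1 N), for 0.15 s.
At the end, for the whole second after the job is handed in: All four knobs are firmly hand-tight: each presses on its follower with 8.5 to 17.5 N (0.12 to 0.25 N m above the drag) and stays so, nothing else touching them (contact force between knob_near and anything else between 8.5 and 17.5 N and contact force between knob_far and anything else between 8.5 and 17.5 N and contact force between knob_left and anything else between 8.5 and 17.5 N and contact force between knob_right and anything else between 8.5 and 17.5 N).
It fails at once if a knob is overtightened (more than 17.5 N on its follower when let go) ((contact force between knob_near and anything else above 17.5 N and contact force between knob_near and the fingers below 0.1 N) or (contact force between knob_far and anything else above 17.5 N and contact force between knob_far and the fingers below 0.1 N) or (contact force between knob_left and anything else above 17.5 N and contact force between knob_left and the fingers below 0.1 N) or (contact force between knob_right and anything else above 17.5 N and contact force between knob_right and the fingers below 0.1 N)).
It fails at once if the robot presses on the caddy or its cover with more than 25 N (contact force between any of the arm, the fingers and caddy above 25 N).
It fails at once if one of the bystanders is moved more than 20 mm (distance of any of jar, spoon, dustpan, mug, dish, brush from where it was at the start of the episode above 0.02 m).
It also fails if it takes over 72 s, if anything falls off the work surface, if the arm or the gripper's body presses on something with over 40 N, if the wrist force passes 120 N, or if a joint passes its speed limit or range.

## Working session

There is one attempt and no reset: what is moved stays moved. The work goes in short steps, Python scripts to look and compute and a shell command to move; the robot and the scene stay as the last step left them, time stands still between calls to the robot, and variables do not carry over. Pictures are saved under pics/ and viewed, and the job is handed in when it is done.

```bash
ls; mkdir -p pics; python3 - <<'E'
from workcell import robot
import cv2,numpy as np
np.set_printoptions(precision=4,suppress=True)
for n in ("scene","side","wrist"):
    m=robot.camera_model(n); print(n,m)
    cv2.imwrite(f"pics/{n}0.png",robot.capture(n))
print(robot.get_obs())
E
```

```text
pics
scene {'mtx': array([[575.3622,   0.    , 304.041 ],
       [  0.    , 575.3622, 235.7987],
       [  0.    ,   0.    ,   1.    ]]), 'xyz': array([1.0057, 0.5805, 1.0017]), 'attitude': array([[-0.7533, -0.5288,  0.391 ],
       [ 0.6574, -0.5891,  0.4699],
       [-0.0181,  0.6111,  0.7914]])}
side {'mtx': array([[482.9279,   0.    , 314.5461],
       [  0.    , 482.9279, 245.3082],
       [  0.    ,   0.    ,   1.    ]]), 'xyz': array([ 0.5483, -0.697 ,  0.6553]), 'attitude': array([[ 0.9996, -0.0069, -0.0279],
       [-0.0191,  0.5645, -0.8252],
       [ 0.0214,  0.8254,  0.5641]])}
wrist {'mtx': array([[382.562 ,   0.    , 323.0776],
       [  0.    , 382.562 , 239.2377],
       [  0.    ,   0.    ,   1.    ]]), 'xyz': array([0.0801, 0.649 , 0.384 ]), 'attitude': array([[ 0.225 , -0.9429, -0.2455],
       [ 0.9744,  0.2173,  0.0581],
       [-0.0014, -0.2522,  0.9677]])}
{'time': 0.15, 'joints': array([-1.4422,  0.3337,  0.0399,  1.4661, -0.0134,  1.3432, -0.0585]), 'qd': array([-0.0008, -0.0043, -0.0002, -0.0033,  0.0005,  0.0001, -0.0006]), 'effort': array([  0.0025, -65.6842,   1.337 , -40.4103,  -0.0596,   0.0418,
         0.0001]), 'ee_pos': array([0.1467, 0.6329, 0.2219]), 'tcp_rot': array([[ 0.2258,  0.9742, -0.0002],
       [ 0.9742, -0.2258, -0.0012],
       [-0.0012,  0.0001, -1.    ]]), 'force': array([-0.4647,  0.0904, -0.1403]), 'ft_torque': array([-0.0011, -0.0174,  0.0502]), 'gripper_width': 0.08723964816972564}
```

View pics/scene0.png

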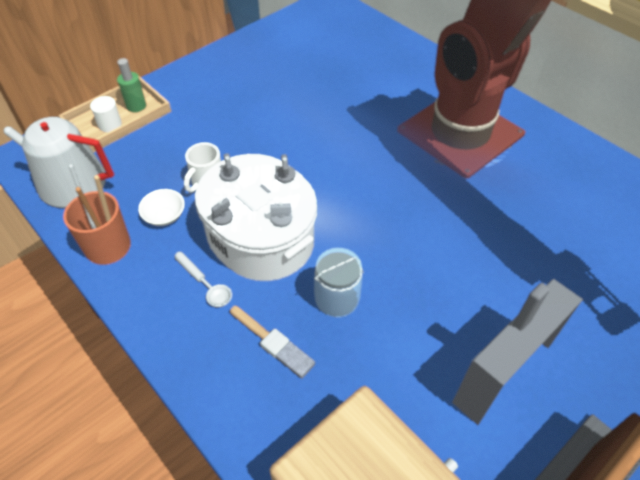

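View pics/side0.png

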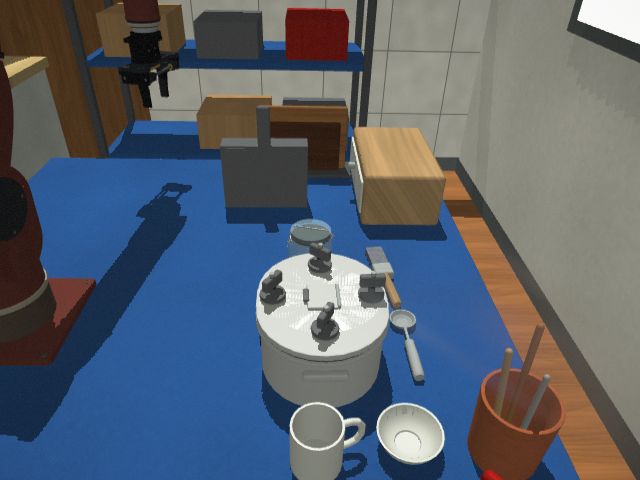

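View pics/wrist0.png

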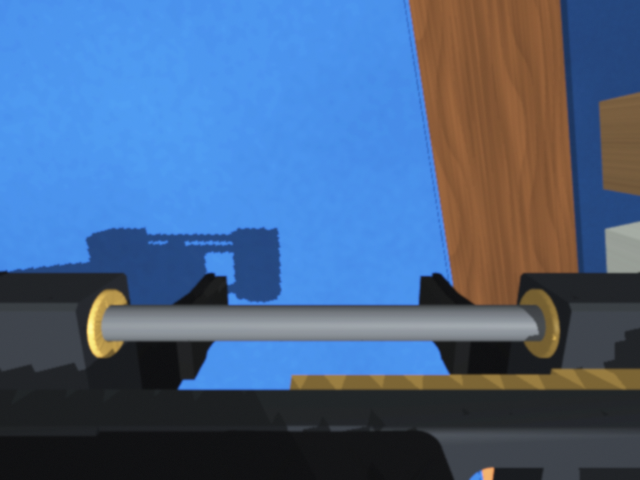

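```bash
python3 - <<'E'
import cv2
a=cv2.imread("pics/scene0.png")[140:290,170:370]; b=cv2.imread("pics/side0.png")[225:375,235:435]
cv2.imwrite("pics/c1.png",cv2.resize(a,None,fx=4,fy=4,interpolation=cv2.INTER_CUBIC))
cv2.imwrite("pics/c2.png",cv2.resize(b,None,fx=4,fy=4,interpolation=cv2.INTER_CUBIC))
E
```

```text
(no output)
```

View pics/c1.png

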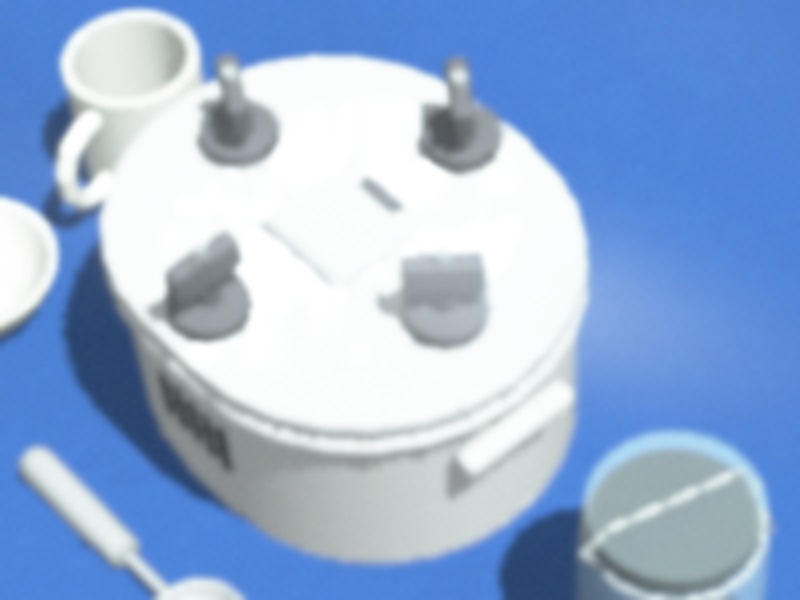

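View pics/c2.png

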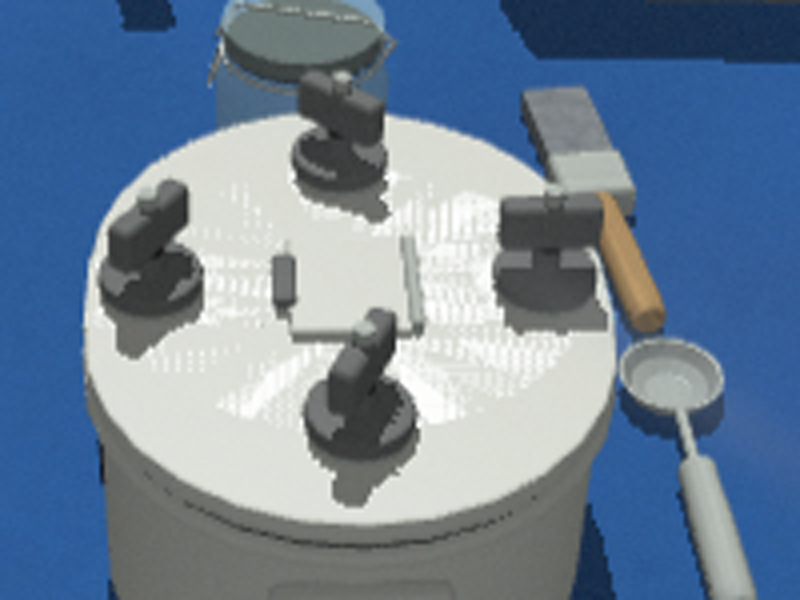

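```bash
cat > h.py <<'E'
from workcell import robot
import cv2,numpy as np
np.set_printoptions(precision=4,suppress=True)
def ray(m,uv):
    K=m['mtx'];d=np.linalg.inv(K)@np.array([uv[0],uv[1],1.]);d=np.array([d[0],-d[1],-d[2]])
    return m['xyz'],m['attitude']@d
def onz(m,uv,z):
    o,d=ray(m,uv);return o+d*(z-o[2])/d[2]
def proj(m,p):
    c=m['attitude'].T@(np.asarray(p,float)-m['xyz']);q=m['mtx']@np.array([c[0],-c[1],-c[2]]);return q[:2]/q[2]
def tri(rs):
    A=0;b=0
    for o,d in rs:
        d=d/np.linalg.norm(d);P=np.eye(3)-np.outer(d,d);A=A+P;b=b+P@o
    return np.linalg.solve(A,b)
E
python3 - <<'E'
from h import *
S=robot.camera_model('scene');D=robot.camera_model('side')
sd=dict(near=(148,222),far=(551,222),left=(342,108),right=(362,358))
sc=dict(near=(458,92),far=(203,270),left=(443,278),right=(231,97))
for k in sd:
    a=np.array(sd[k])/4+[235,225];b=np.array(sc[k])/4+[170,140]
    print(k,onz(D,a,.163),onz(S,b,.163),tri([ray(D,a),ray(S,b)]))
# bar endpoints, side view (mid of top edge / ends at mid height)
e=dict(near=((112,247),(185,197)),far=((501,222),(602,220)),left=((301,95),(383,125)),right=((335,385),(393,330)))
for k in e:
    p=[onz(D,np.array(x)/4+[235,225],.163) for x in e[k]];v=p[1]-p[0];print(k,p,np.linalg.norm(v),np.degrees(np.arctan2(v[1],v[0])))
E
```

```text
near [ 0.5014 -0.0792  0.163 ] [ 0.4974 -0.0858  0.163 ] [ 0.5007 -0.0829  0.1666]
far [ 0.6662 -0.0779  0.163 ] [ 0.6652 -0.0762  0.163 ] [ 0.6657 -0.0768  0.1624]
left [0.5828 0.0023 0.163 ] [0.5826 0.0049 0.163 ] [0.5825 0.0041 0.1619]
right [ 0.5855 -0.1599  0.163 ] [ 0.5858 -0.161   0.163 ] [ 0.5858 -0.1606  0.1635]
near [array([ 0.4879, -0.0953,  0.163 ]), array([ 0.5158, -0.0625,  0.163 ])] 0.04307871915276409 49.6127286523097
far [array([ 0.6456, -0.0781,  0.163 ]), array([ 0.6874, -0.0764,  0.163 ])] 0.041819115943484586 2.2525478383867137
left [array([0.5648, 0.0122, 0.163 ]), array([ 0.6004, -0.0104,  0.163 ])] 0.042208106470541185 -32.38841166830178
right [array([ 0.5751, -0.1745,  0.163 ]), array([ 0.5979, -0.1443,  0.163 ])] 0.037922340524774424 52.88060300319002
```

```bash
python3 - <<'E'
from h import *
S=robot.camera_model('scene');D=robot.camera_model('side')
print('pan side base',onz(D,(228,207),0),onz(D,(308,207),0),'handle top at y?',onz(D,(264,108),.272))
print('pan scene', onz(S,(475,420),0),onz(S,(460,405),0),onz(S,(560,285),.272),onz(S,(535,290),.272))
print('start tcp px',proj(D,robot.get_obs()['ee_pos']))
E
python3 -m jog --help | head -20
```

```text
pan side base [0.3503 0.4421 0.    ] [0.5664 0.446  0.    ] handle top at y? [0.4573 0.4445 0.272 ]
pan scene [0.5559 0.4937 0.    ] [0.5543 0.4589 0.    ] [0.4222 0.4716 0.272 ] [0.4571 0.4522 0.272 ]
start tcp px [156.2755 101.7181]invalid input: not JSON, or not a number
```

```bash
python3 -m jog '[0.02,-0.02,0.05,-8,0.6, 0.05,-0.06,0.1,-18,0.6, 0.08,-0.11,0.13,-28,0.6, 0.11,-0.16,0.13,-38,0.6, 0.14,-0.21,0.13,-48,0.6, 0.17,-0.26,0.13,-58,0.6, 0.2,-0.31,0.13,-68,0.6, 0.23,-0.36,0.13,-78,0.6, 0.26,-0.41,0.13,-88,0.6, 0.28,-0.46,0.13,-98,0.6, 0.3,-0.51,0.13,-108,0.6, 0.32,-0.56,0.12,-117,0.6, 0.34,-0.61,0.11,-117,0.6, 0.36,-0.66,0.1,-117,0.6, 0.38,-0.71,0.09,-117,0.6, 0.393,-0.764,0.078,-117,0.6, 0.393,-0.764,0.078,-117,0.6]'
python3 - <<'E'
from h import *
o=robot.get_obs();m=robot.camera_model('wrist');im=robot.capture('wrist')
import pickle;pickle.dump(m,open('w1.pkl','wb'))
cv2.imwrite('pics/w1.png',im);print(o,m)
E
```

```text
time: 2.28
ee_pos: [0.5389, -0.1358, 0.2995]
tcp_rot: [[0.761, -0.649, -0.002], [-0.649, -0.761, -0.003], [0.0, 0.003, -1.0]]
force: [-0.4, 0.7, 0.1]
gripper_width: 0.0523
{'time': 2.275, 'joints': array([-0.6608,  0.1349,  0.9275,  1.6113, -0.1055,  1.4508, -0.4315]), 'qd': array([-0.0489, -0.037 , -0.073 , -0.    ,  0.0015,  0.0192, -0.0706]), 'effort': array([  1.5978, -31.583 ,   6.0847, -40.9145,  -0.2202,  -0.3916,
         1.2871]), 'ee_pos': array([ 0.5389, -0.1358,  0.2995]), 'tcp_rot': array([[ 0.7606, -0.6492, -0.0019],
       [-0.6492, -0.7606, -0.0026],
       [ 0.0003,  0.0032, -1.    ]]), 'force': array([-0.4269,  0.7433,  0.0526]), 'ft_torque': array([-0.0711,  0.1123, -0.0181]), 'gripper_width': 0.05227827341187215} {'mtx': array([[382.562 ,   0.    , 323.0776],
       [  0.    , 382.562 , 239.2377],
       [  0.    ,   0.    ,   1.    ]]), 'xyz': array([ 0.5842, -0.0826,  0.4616]), 'attitude': array([[ 0.7612,  0.6269,  0.1662],
       [-0.6485,  0.7358,  0.1948],
       [-0.0002, -0.2561,  0.9667]])}
```

View pics/w1.png

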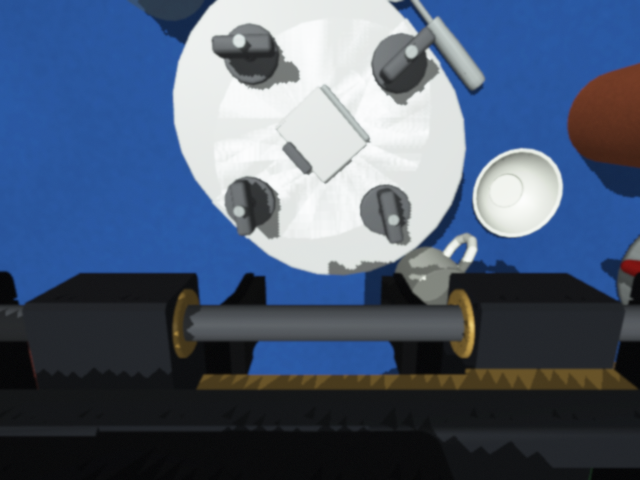

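```bash
python3 - <<'E'
import cv2
a=cv2.imread("pics/w1.png")
o=[cv2.resize(a[y:y+75,x:x+100],None,fx=4,fy=4,interpolation=cv2.INTER_CUBIC) for x,y in ((195,165),(355,22),(195,10),(340,170))]
cv2.imwrite("pics/c3.png",cv2.vconcat([cv2.hconcat(o[:2]),cv2.hconcat(o[2:])]))
E
```

```text
(no output)
```

View pics/c3.png

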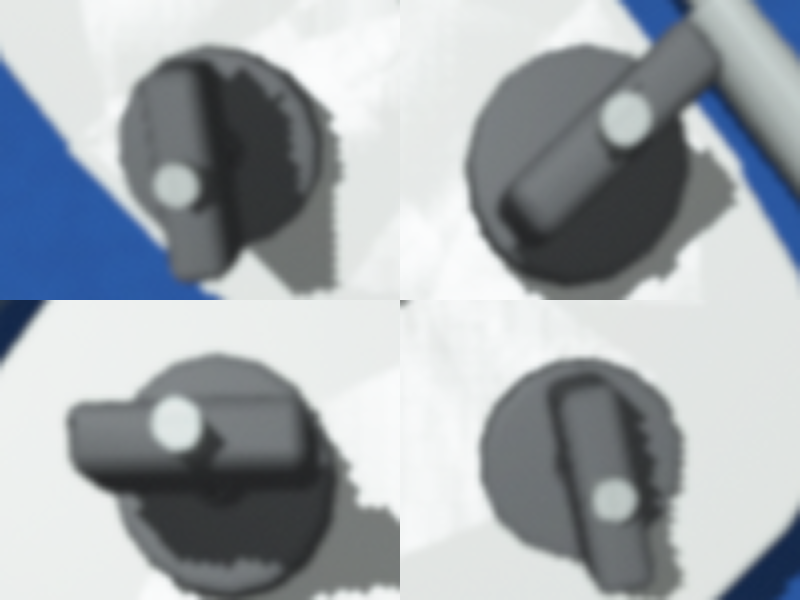

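```bash
python3 - <<'E'
from h import *
import pickle;m=pickle.load(open('w1.pkl','rb'))
off=dict(near=(195,165),far=(355,22),left=(195,10),right=(340,170))
ends=dict(near=((168,68),(198,275)),far=((128,212),(300,42)),left=((72,137),(300,132)),right=((190,90),(230,290)))
foot=dict(near=(220,145),far=(178,165),left=(227,175),right=(182,158))
B=[];F=[]
for k in off:
    p=[onz(m,np.array(x)/4+off[k],.174) for x in ends[k]];v=p[1]-p[0]
    f=onz(m,np.array(foot[k])/4+off[k],.143);c=(p[0]+p[1])/2;B.append(c[:2]);F.append(f[:2])
    print(k,c,'foot',f,'len',np.linalg.norm(v),'yaw',np.degrees(np.arctan2(v[1],v[0])))
B=np.array(B);F=np.array(F)
for n,A in(('bar',B),('foot',F)):
    c=A.mean(0);d1=A[1]-A[0];d2=A[2]-A[3];print(n,c,np.linalg.norm(d1),np.linalg.norm(d2),np.degrees(np.arctan2(d1[1],d1[0])),np.degrees(np.arctan2(-d2[0],d2[1])))
E
```

```text
near [ 0.5028 -0.0814  0.174 ] foot [ 0.5041 -0.0819  0.143 ] len 0.0400492825047962 yaw -125.4005791975837
far [ 0.665  -0.0781  0.174 ] foot [ 0.6647 -0.0785  0.143 ] len 0.03886692875716478 yaw 3.267538500930551
left [0.5821 0.0012 0.174 ] foot [0.5829 0.     0.143 ] len 0.03909239235924479 yaw -39.2912293711688
right [ 0.5862 -0.1623  0.174 ] foot [ 0.5863 -0.1612  0.143 ] len 0.04018272080639485 yaw -116.78954846638402
bar [ 0.584  -0.0802] 0.1622357255623442 0.16347297476294492 1.170241976475662 1.4560119890495518
foot [ 0.5845 -0.0804] 0.16067404853901648 0.16126336960480103 1.2353780927932374 1.205194436581863
```

```bash
python3 -m jog '[-0.02,0.025,-0.02,5,0.6, -0.038,0.0495,-0.05,5,0.6, -0.038,0.0495,-0.09,5,0.6, -0.038,0.0495,-0.12,5,0.6, -0.038,0.0495,-0.12,5,0.6, -0.038,0.0495,-0.12,5,0.6]'; python3 -c "
from h import *
o=robot.get_obs();print(o['ee_pos'],o['tcp_rot'][:,0],o['joints'],o['effort'],o['force'],o['ft_torque'],o['qd'])
cv2.imwrite('pics/s1.png',cv2.resize(robot.capture('side')[180:380,200:440],None,fx=3,fy=3,interpolation=2))
"
```

```text
time: 3.08
ee_pos: [0.5025, -0.0808, 0.1818]
tcp_rot: [[0.819, -0.574, 0.001], [-0.574, -0.819, 0.0], [0.001, -0.001, -1.0]]
force: [-0.2, -0.4, -0.5]
gripper_width: 0.0522
[ 0.5025 -0.0808  0.1818] [ 0.8191 -0.5737  0.0009] [-0.7531  0.0701  0.874   1.8932 -0.0581  1.2027 -0.4703] [ -0.2036 -26.9529   1.9934 -37.5735  -0.1041   0.0141   0.0049] [-0.1666 -0.4203 -0.4628] [-0.0854  0.0867 -0.0375] [ 0.0036 -0.0051  0.0061 -0.0123 -0.0009 -0.0034  0.0046]
```

View pics/s1.png

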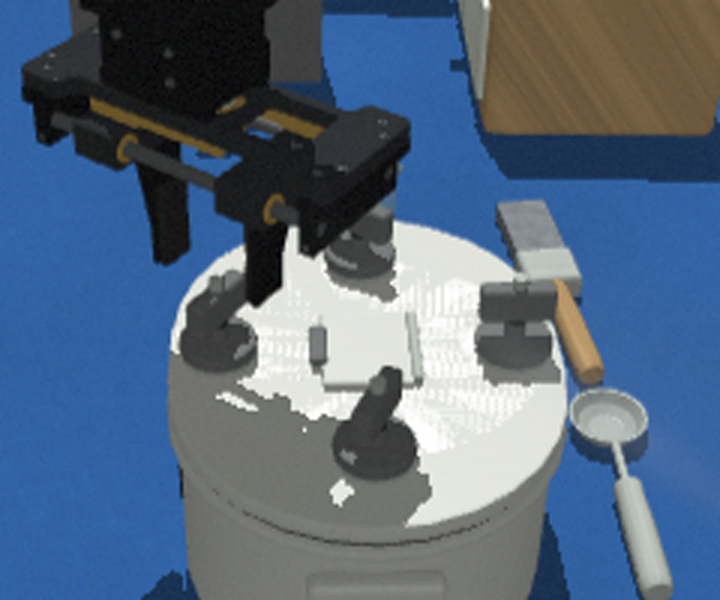

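```bash
cat > st.py <<'E'
from h import *
o=robot.get_obs();R=o['tcp_rot']
print('t',round(o['time'],3),o['ee_pos'],'yaw %.2f'%np.degrees(np.arctan2(R[1,0],R[0,0])),'F',o['force'].round(2),'M',o['ft_torque'],'e7 %.4f'%o['effort'][6],'q7 %.3f qd7 %.4f'%(o['joints'][6],o['qd'][6]),'w %.4f'%o['gripper_width'],'eff',o['effort'].round(2))
E
python3 -m jog '[0,-0.0005,-0.015,0,0.6, 0,-0.0005,-0.03,0,0.6, 0,-0.0005,-0.03,0,0.6]'>/dev/null; python3 st.py
python3 -m jog '[0,0,0,0,0, 0,0,0,0,0, 0,0,0,0,0, 0,0,0,0,0]' ; python3 st.py
```

```text
t 3.5 [ 0.5007 -0.0819  0.1491] yaw -35.07 F [ 0.21 -0.44  0.67] M [-0.0895  0.1104 -0.0363] e7 0.1910 q7 -0.436 qd7 -0.0106 w 0.0523 eff [  0.02 -29.48   3.51 -36.93  -0.26  -0.33   0.19]
time: 4.0
ee_pos: [0.5019, -0.0818, 0.1507]
tcp_rot: [[0.819, -0.574, 0.0], [-0.574, -0.819, 0.0], [0.0, -0.0, -1.0]]
force: [-0.4, -0.2, 0.0]
gripper_width: 0.0202
t 4.0 [ 0.5019 -0.0818  0.1507] yaw -35.05 F [-0.44 -0.17  0.04] M [-0.1095  0.1089 -0.026 ] e7 -0.0011 q7 -0.436 qd7 0.0006 w 0.0202 eff [  0.01 -29.9    3.53 -37.56  -0.06   0.    -0.  ]
```

```bash
python3 -m jog '[0,0,0,0,0, 0,0,0,0,0]' >/dev/null; python3 st.py;python3 -m jog '[0,0,0,0,0]' >/dev/null; python3 st.py
```

```text
t 4.25 [ 0.502  -0.0819  0.1506] yaw -35.05 F [ 1.45 -0.41 -0.57] M [-0.2085 -0.1002  0.0265] e7 -0.0123 q7 -0.436 qd7 0.0005 w 0.0122 eff [ -0.23 -29.97   3.3  -37.03  -0.21   0.4   -0.01]
t 4.375 [ 0.502  -0.0819  0.1506] yaw -35.06 F [ 0.81 -1.41 -1.15] M [-0.2669 -0.1595 -0.0416] e7 -0.0121 q7 -0.436 qd7 -0.0007 w 0.0119 eff [ -0.29 -29.91   3.24 -36.84  -0.25   0.49  -0.01]
```

```bash
python3 -m jog '[0,0,0,-9,0, 0,0,0,-9,0, 0,0,0,-9,0]' >/dev/null; python3 st.py;python3 -m jog '[0,0,0,-8,0, 0,0,0,-8,0]' >/dev/null; python3 st.py;python3 -m jog '[0,0,0,0,0]' >/dev/null; python3 st.py;python3 -m jog '[0,0,0,-5,0, 0,0,0,-5,0]' >/dev/null; python3 st.py
```

```text
t 4.75 [ 0.502  -0.0819  0.1506] yaw -43.86 F [ 2.85 -2.76 -0.98] M [-0.4534 -0.3991  0.2742] e7 -0.3130 q7 -0.587 qd7 -0.0102 w 0.0120 eff [ -0.48 -29.57   3.22 -36.41  -0.56   0.83  -0.31]
t 5.0 [ 0.502  -0.082   0.1506] yaw -51.90 F [ 2.   -1.71 -1.44] M [-0.5752 -0.4843  0.3187] e7 -1.7067 q7 -0.725 qd7 0.0664 w 0.0115 eff [ -0.66 -29.28   3.24 -36.16  -0.71   1.05  -1.71]
t 5.125 [ 0.502  -0.082   0.1507] yaw -51.83 F [ 2.72 -2.91 -1.4 ] M [-0.5504 -0.5378  0.247 ] e7 -0.2910 q7 -0.723 qd7 -0.0151 w 0.0117 eff [ -0.7  -29.3    3.06 -35.97  -0.71   1.21  -0.29]
t 5.375 [ 0.502  -0.082   0.1506] yaw -56.90 F [ 3.01 -2.63 -1.22] M [-0.6818 -0.7111  0.279 ] e7 -1.1605 q7 -0.810 qd7 0.0362 w 0.0118 eff [ -0.85 -29.12   3.02 -35.73  -0.84   1.41  -1.16]
```

```bash
cat > s2.py <<'E'
from h import *
o=robot.get_obs();R=o['tcp_rot']
print('t %.3f yaw %.2f Mz %.3f e7 %.3f qd7 %.3f F %s'%(o['time'],np.degrees(np.arctan2(R[1,0],R[0,0])),o['ft_torque'][2],o['effort'][6],o['qd'][6],o['force'].round(1)))
E
python3 -m jog '[0,0,0,-3,0]' >/dev/null; python3 s2.py;python3 -m jog '[0,0,0,-3,0]' >/dev/null; python3 s2.py;python3 -m jog '[0,0,0,-3,0]' >/dev/null; python3 s2.py;python3 -m jog '[0,0,0,-3,0]' >/dev/null; python3 s2.py;python3 -m jog '[0,0,0,0,0]' >/dev/null; python3 s2.py;python3 -m jog '[0,0,0,0,0]' >/dev/null; python3 s2.py;python3 -m jog '[0,0,0,0,0]' >/dev/null; python3 s2.py
```

```text
t 5.500 yaw -59.89 Mz 0.227 e7 1.003 qd7 -0.428 F [ 3.7 -2.5 -1.6]
t 5.625 yaw -62.93 Mz 0.283 e7 0.592 qd7 -0.409 F [ 3.7 -2.2 -0.5]
t 5.750 yaw -65.93 Mz 0.266 e7 0.576 qd7 -0.405 F [ 5.  -2.5 -1.9]
t 5.875 yaw -68.93 Mz 0.270 e7 0.576 qd7 -0.407 F [ 4.7 -2.8 -1.6]
t 6.000 yaw -68.87 Mz 0.277 e7 -0.732 qd7 0.022 F [ 4.1 -2.3 -0.7]
t 6.125 yaw -68.83 Mz 0.257 e7 -0.286 qd7 0.002 F [ 4.  -3.7 -1.1]
t 6.250 yaw -68.83 Mz 0.260 e7 -0.270 qd7 -0.000 F [ 4.3 -3.  -0.6]
```

```bash
for i in 1; do python3 -m jog '[0,0,0,-3,0]' >/dev/null; python3 s2.py;python3 -m jog '[0,0,0,-3,0]' >/dev/null; python3 s2.py;python3 -m jog '[0,0,0,-3,0]' >/dev/null; python3 s2.py;python3 -m jog '[0,0,0,-3,0]' >/dev/null; python3 s2.py;python3 -m jog '[0,0,0,-3,0]' >/dev/null; python3 s2.py;python3 -m jog '[0,0,0,-3,0]' >/dev/null; python3 s2.py;done
```

```text
t 6.375 yaw -71.88 Mz 0.213 e7 1.026 qd7 -0.428 F [ 4.4 -3.5 -1.1]
t 6.500 yaw -74.93 Mz 0.239 e7 0.591 qd7 -0.407 F [ 4.1 -3.5 -0.9]
t 6.625 yaw -77.92 Mz 0.256 e7 0.574 qd7 -0.405 F [ 4.8 -2.7 -0.9]
t 6.750 yaw -80.93 Mz 0.280 e7 0.573 qd7 -0.406 F [ 2.6 -3.8 -2.1]
t 6.875 yaw -83.93 Mz 0.227 e7 0.573 qd7 -0.405 F [ 4.3 -3.6 -1.3]
t 7.000 yaw -86.93 Mz 0.324 e7 0.572 qd7 -0.404 F [ 4.1 -4.  -1.9]
```

```bash
for i in 1; do python3 -m jog '[0,0,0,-3,0]' >/dev/null; python3 s2.py;python3 -m jog '[0,0,0,-3,0]' >/dev/null; python3 s2.py;python3 -m jog '[0,0,0,-3,0]' >/dev/null; python3 s2.py;python3 -m jog '[0,0,0,-3,0]' >/dev/null; python3 s2.py;done
```

```text
t 7.125 yaw -89.93 Mz 0.235 e7 0.563 qd7 -0.405 F [ 3.7 -3.7 -2. ]
t 7.250 yaw -92.93 Mz 0.297 e7 0.554 qd7 -0.405 F [ 4.1 -3.6 -2.2]
t 7.375 yaw -95.93 Mz 0.292 e7 0.545 qd7 -0.404 F [ 4.3 -3.  -1.7]
t 7.500 yaw -98.93 Mz 0.328 e7 0.535 qd7 -0.404 F [ 4.2 -3.4 -1.9]
```

```bash
python3 -m jog '[0,0,0,-2.5,0, 0,0,0,-5,0, 0,0,0,-7.5,0, 0,0,0,-7.5,0, 0,0,0,-7.5,0]' >/dev/null; python3 s2.py; python3 -m jog '[0,0,0,0,0.35, 0,0,0,0,0.5, 0,0,0,0,0.5, 0,0,0.02,0,0.5]'>/dev/null; python3 st.py
```

```text
t 8.125 yaw -106.33 Mz 0.317 e7 -0.338 qd7 0.001 F [ 4.3 -4.3 -2. ]
t 8.625 [ 0.5006 -0.0814  0.1696] yaw -106.51 F [0.39 0.48 0.96] M [-0.0001  0.1201 -0.0091] e7 0.7245 q7 -1.684 qd7 -0.2360 w 0.0407 eff [  1.54 -21.44   3.28 -36.17  -0.76  -1.02   0.72]
```

```bash
python3 -m jog '[0,0,0.015,10,0.6, 0,0,0.015,20,0.6, 0.03,0.001,0.015,30.5,0.6, 0.06,0.002,0.015,41,0.6, 0.09,0.003,0.015,51.5,0.6, 0.12,0.003,0.015,62,0.6, 0.15,0.0036,0.015,72.5,0.6, 0.164,0.0036,0.015,83,0.6, 0.164,0.0036,0.015,93.5,0.6, 0.164,0.0036,0.015,104,0.6, 0.164,0.0036,0.015,114.5,0.6, 0.164,0.0036,0.015,125,0.6, 0.164,0.0036,0.015,135.5,0.6, 0.164,0.0036,0.015,146,0.6, 0.164,0.0036,0.015,156.5,0.6, 0.164,0.0036,0.015,167,0.6, 0.164,0.0036,0.015,177.5,0.6, 0.164,0.0036,0.015,188,0.6, 0.164,0.0036,0.015,199.5,0.6]'; python3 st.py
```

```text
time: 11.0
ee_pos: [0.6655, -0.0778, 0.1851]
tcp_rot: [[-0.045, 0.999, -0.001], [0.999, 0.045, 0.0], [0.0, -0.001, -1.0]]
force: [-0.2, -0.6, 0.5]
gripper_width: 0.0523
t 11.0 [ 0.6655 -0.0778  0.1851] yaw 92.59 F [-0.24 -0.58  0.51] M [-0.0142  0.0392  0.0681] e7 -3.0087 q7 1.772 qd7 1.4095 w 0.0523 eff [ -1.58 -66.82   7.7  -39.39  -0.17   0.08  -3.01]
```

```bash
python3 -m jog '[0,0,-0.015,0,0.4, 0,0,-0.034,0,0.4, 0,0,-0.034,0,0, 0,0,-0.034,0,0, 0,0,-0.034,0,0, 0,0,-0.034,0,0, 0,0,-0.034,0,0]'>/dev/null; python3 st.py;python3 -m jog '[0,0,0,0,0]' >/dev/null; python3 st.py
```

```text
t 11.875 [ 0.6661 -0.0786  0.1521] yaw 92.16 F [ 0.02 -1.77  0.52] M [-0.292  -0.0778 -0.0269] e7 -0.0167 q7 1.772 qd7 0.0011 w 0.0118 eff [ -0.98 -66.71   5.88 -37.59  -0.41   0.33  -0.02]
t 12.0 [ 0.6661 -0.0786  0.1521] yaw 92.17 F [ 1.28 -1.8   1.93] M [-0.3959 -0.1134  0.002 ] e7 -0.0142 q7 1.772 qd7 0.0011 w 0.0120 eff [ -1.18 -66.03   5.58 -37.05  -0.52   0.37  -0.01]
```

```bash
python3 -m jog '[0,0,0,-6,0, 0,0,0,-9,0, 0,0,0,-12,0]' >/dev/null; python3 s2.py;python3 -m jog '[0,0,0,-3,0]' >/dev/null; python3 s2.py;python3 -m jog '[0,0,0,-3,0]' >/dev/null; python3 s2.py;python3 -m jog '[0,0,0,-3,0]' >/dev/null; python3 s2.py;python3 -m jog '[0,0,0,-3,0]' >/dev/null; python3 s2.py;python3 -m jog '[0,0,0,-3,0]' >/dev/null; python3 s2.py
```

```text
t 12.375 yaw 80.09 Mz 0.258 e7 0.521 qd7 -0.390 F [ 0.5 -1.6  2.9]
t 12.500 yaw 77.09 Mz 0.286 e7 0.539 qd7 -0.390 F [ 1.2 -1.9  2.9]
t 12.625 yaw 74.09 Mz 0.298 e7 0.539 qd7 -0.391 F [-0.  -2.5  2.1]
t 12.750 yaw 71.09 Mz 0.298 e7 0.539 qd7 -0.389 F [-0.1 -2.3  2.6]
t 12.875 yaw 68.09 Mz 0.280 e7 0.538 qd7 -0.391 F [ 0.5 -2.6  2.6]
t 13.000 yaw 65.09 Mz 0.322 e7 0.538 qd7 -0.390 F [ 0.5 -1.8  2.9]
```

```bash
for i in 1; do python3 -m jog '[0,0,0,-3,0]' >/dev/null; python3 s2.py;python3 -m jog '[0,0,0,-3,0]' >/dev/null; python3 s2.py;python3 -m jog '[0,0,0,-3,0]' >/dev/null; python3 s2.py;python3 -m jog '[0,0,0,-3,0]' >/dev/null; python3 s2.py;done
```

```text
t 13.125 yaw 62.09 Mz 0.267 e7 0.537 qd7 -0.389 F [ 0.7 -2.8  4.1]
t 13.250 yaw 59.08 Mz 0.282 e7 0.533 qd7 -0.391 F [ 0.9 -2.1  2.6]
t 13.375 yaw 56.09 Mz 0.298 e7 0.521 qd7 -0.387 F [ 0.5 -3.   3.6]
t 13.500 yaw 53.09 Mz 0.295 e7 0.512 qd7 -0.389 F [ 0.6 -3.6  1.8]
```

```bash
python3 -m jog '[0,0,0,-3,0, 0,0,0,-6,0, 0,0,0,-9,0, 0,0,0,-12,0, 0,0,0,-12,0, 0,0,0,-12,0]' >/dev/null; python3 s2.py; python3 -m jog '[0,0,0,0,0.35, 0,0,0,0,0.4, 0,0,0,0,0.4, 0,0,0.02,0,0.4, 0,0,0.034,0,0.4, -0.03,0.03,0.034,5,0.4, -0.06,0.06,0.034,9.5,0.4, -0.0838,0.0802,0.034,9.5,0.4, -0.0838,0.0802,0.034,9.5,0.4]'>/dev/null; python3 st.py
```

```text
t 14.250 yaw 41.24 Mz 0.350 e7 -0.347 qd7 -0.003 F [ 0.1 -2.9  5.7]
t 15.375 [0.5814 0.0041 0.187 ] yaw 50.86 F [-0.24 -0.26  0.63] M [-0.0881  0.0121  0.0545] e7 -0.4955 q7 0.900 qd7 0.0294 w 0.0347 eff [ -1.1  -51.37   3.91 -37.63   0.06   0.24  -0.5 ]
```

```bash
python3 -m jog '[0,0,-0.015,0,0.4, 0,-0.0005,-0.034,0,0.4, 0,-0.0005,-0.034,0,0, 0,-0.0005,-0.034,0,0, 0,-0.0005,-0.034,0,0, 0,-0.0005,-0.034,0,0, 0,-0.0005,-0.034,0,0]'>/dev/null; python3 st.py;python3 -m jog '[0,0,0,0,0]' >/dev/null; python3 st.py
```

```text
t 16.25 [0.5823 0.0013 0.1519] yaw 50.68 F [ 1.76 -1.45  0.98] M [-0.2839 -0.2052  0.0248] e7 -0.0043 q7 0.914 qd7 -0.0014 w 0.0115 eff [ -0.65 -51.62   4.59 -37.18  -0.37   0.47  -0.  ]
t 16.375 [0.5823 0.0013 0.1519] yaw 50.68 F [ 1.57 -0.11  1.3 ] M [-0.3446 -0.3021  0.0118] e7 -0.0045 q7 0.914 qd7 0.0002 w 0.0118 eff [ -0.82 -51.25   4.37 -36.72  -0.46   0.54  -0.  ]
```

Well aligned. Turn.

```bash
python3 -m jog '[0,0,0,-6,0, 0,0,0,-9,0, 0,0,0,-12,0]' >/dev/null; python3 s2.py;python3 -m jog '[0,0,0,-3,0]' >/dev/null; python3 s2.py;python3 -m jog '[0,0,0,-3,0]' >/dev/null; python3 s2.py;python3 -m jog '[0,0,0,-3,0]' >/dev/null; python3 s2.py;python3 -m jog '[0,0,0,-3,0]' >/dev/null; python3 s2.py;python3 -m jog '[0,0,0,-3,0]' >/dev/null; python3 s2.py
```

```text
t 16.750 yaw 38.61 Mz 0.262 e7 0.541 qd7 -0.400 F [ 0.8 -3.   1.3]
t 16.875 yaw 35.61 Mz 0.322 e7 0.562 qd7 -0.399 F [ 1.2 -2.4  2.1]
t 17.000 yaw 32.61 Mz 0.311 e7 0.562 qd7 -0.401 F [ 0.3 -1.8  1.7]
t 17.125 yaw 29.60 Mz 0.275 e7 0.562 qd7 -0.400 F [ 0.5 -2.3  1.9]
t 17.250 yaw 26.60 Mz 0.286 e7 0.562 qd7 -0.401 F [ 0.3 -2.8  2.1]
t 17.375 yaw 23.60 Mz 0.317 e7 0.561 qd7 -0.402 F [ 1.5 -1.4  1.6]
```

```bash
for i in 1; do python3 -m jog '[0,0,0,-3,0]' >/dev/null; python3 s2.py;python3 -m jog '[0,0,0,-3,0]' >/dev/null; python3 s2.py;python3 -m jog '[0,0,0,-3,0]' >/dev/null; python3 s2.py;python3 -m jog '[0,0,0,-3,0]' >/dev/null; python3 s2.py;python3 -m jog '[0,0,0,-3,0]' >/dev/null; python3 s2.py;done
```

```text
t 17.500 yaw 20.60 Mz 0.285 e7 0.561 qd7 -0.400 F [ 0.9 -2.   1.9]
t 17.625 yaw 17.60 Mz 0.265 e7 0.561 qd7 -0.400 F [ 0.  -2.1  2.5]
t 17.750 yaw 14.60 Mz 0.286 e7 0.560 qd7 -0.399 F [ 0.1 -2.   2. ]
t 17.875 yaw 11.60 Mz 0.289 e7 0.560 qd7 -0.400 F [-0.5 -2.4  2. ]
t 18.000 yaw 8.60 Mz 0.267 e7 0.559 qd7 -0.398 F [-0.3 -1.6  1.7]
```

```bash
for i in 1; do python3 -m jog '[0,0,0,-3,0]' >/dev/null; python3 s2.py;python3 -m jog '[0,0,0,-3,0]' >/dev/null; python3 s2.py;python3 -m jog '[0,0,0,-3,0]' >/dev/null; python3 s2.py;python3 -m jog '[0,0,0,-3,0]' >/dev/null; python3 s2.py;done
```

```text
t 18.125 yaw 5.60 Mz 0.283 e7 0.558 qd7 -0.397 F [-0.4 -2.4  2.1]
t 18.250 yaw 2.60 Mz 0.297 e7 0.558 qd7 -0.398 F [ 0.2 -3.1  2.3]
t 18.375 yaw -0.40 Mz 0.304 e7 0.557 qd7 -0.396 F [-0.8 -1.6  2.6]
t 18.500 yaw -3.40 Mz 0.297 e7 0.557 qd7 -0.398 F [-0.8 -2.2  3.3]
```

```bash
for i in 1; do python3 -m jog '[0,0,0,-3,0]' >/dev/null; python3 s2.py;python3 -m jog '[0,0,0,-3,0]' >/dev/null; python3 s2.py;python3 -m jog '[0,0,0,-3,0]' >/dev/null; python3 s2.py;python3 -m jog '[0,0,0,-3,0]' >/dev/null; python3 s2.py;done
```

```text
t 18.625 yaw -6.40 Mz 0.325 e7 0.556 qd7 -0.400 F [-1.  -1.6  2.3]
t 18.750 yaw -9.40 Mz 0.300 e7 0.555 qd7 -0.398 F [-1.3 -2.2  3. ]
t 18.875 yaw -12.40 Mz 0.304 e7 0.541 qd7 -0.394 F [-0.5 -2.   3.3]
t 19.000 yaw -15.40 Mz 0.341 e7 0.532 qd7 -0.398 F [-1.9 -2.2  3.3]
```

```bash
python3 -m jog '[0,0,0,-3,0, 0,0,0,-6,0, 0,0,0,-9,0, 0,0,0,-12.4,0, 0,0,0,-12.4,0, 0,0,0,-12.4,0]' >/dev/null; python3 s2.py; python3 -m jog '[0,0,0,0,0.35, 0,0,0,0,0.4, 0,0,0,0,0.4, 0,0,0.02,0,0.4, 0,0,0.034,0,0.4, 0.001,-0.05,0.034,1,0.4, 0.002,-0.11,0.034,1,0.4, 0.0036,-0.164,0.034,1,0.4, 0.0036,-0.164,0.034,1,0.4]'>/dev/null; python3 st.py
python3 -m jog '[0,0,-0.015,0,0.4, 0,0,-0.034,0,0.4, 0,0,-0.034,0,0, 0,0,-0.034,0,0, 0,0,-0.034,0,0, 0,0,-0.034,0,0, 0,0,-0.034,0,0]'>/dev/null; python3 st.py;python3 -m jog '[0,0,0,0,0]' >/dev/null; python3 st.py
```

```text
t 19.750 yaw -27.62 Mz 0.310 e7 -0.346 qd7 0.000 F [-3.3 -2.9  5.3]
t 20.875 [ 0.5845 -0.1684  0.1861] yaw -27.15 F [ 0.19  0.04 -0.27] M [0.0027 0.1102 0.0595] e7 0.9161 q7 -0.073 qd7 -0.0488 w 0.0346 eff [  1.9  -50.16  10.87 -38.51   0.05  -0.08   0.92]
t 21.75 [ 0.5857 -0.1622  0.152 ] yaw -26.70 F [-2.33  2.4   3.89] M [ 0.3984  0.6264 -0.0209] e7 -0.0055 q7 -0.057 qd7 0.0003 w 0.0120 eff [  0.96 -50.12  10.77 -36.86   0.32  -1.14  -0.01]
t 21.875 [ 0.5857 -0.1622  0.152 ] yaw -26.70 F [-3.44  2.82  6.33] M [0.5362 0.7444 0.0176] e7 -0.0052 q7 -0.057 qd7 -0.0002 w 0.0116 eff [  1.17 -49.53  10.81 -36.55   0.4   -1.37  -0.01]
```

```bash
python3 -m jog '[0,0,0,-6,0, 0,0,0,-9,0, 0,0,0,-12,0]' >/dev/null; python3 s2.py;python3 -m jog '[0,0,0,-3,0]' >/dev/null; python3 s2.py;python3 -m jog '[0,0,0,-3,0]' >/dev/null; python3 s2.py;python3 -m jog '[0,0,0,-3,0]' >/dev/null; python3 s2.py;python3 -m jog '[0,0,0,-3,0]' >/dev/null; python3 s2.py;python3 -m jog '[0,0,0,-3,0]' >/dev/null; python3 s2.py
```

```text
t 22.250 yaw -38.78 Mz 0.313 e7 0.509 qd7 -0.383 F [-3.6  2.3  5.2]
t 22.375 yaw -41.77 Mz 0.277 e7 0.528 qd7 -0.384 F [-2.8  2.2  6. ]
t 22.500 yaw -44.77 Mz 0.306 e7 0.527 qd7 -0.383 F [-4.1  2.8  5.2]
t 22.625 yaw -47.77 Mz 0.245 e7 0.526 qd7 -0.382 F [-2.8  2.4  6.1]
t 22.750 yaw -50.77 Mz 0.273 e7 0.524 qd7 -0.381 F [-1.3  3.3  4.7]
t 22.875 yaw -53.77 Mz 0.278 e7 0.523 qd7 -0.382 F [-2.6  2.6  5.5]
```

```bash
for i in 1; do python3 -m jog '[0,0,0,-3,0]' >/dev/null; python3 s2.py;python3 -m jog '[0,0,0,-3,0]' >/dev/null; python3 s2.py;python3 -m jog '[0,0,0,-3,0]' >/dev/null; python3 s2.py;python3 -m jog '[0,0,0,-3,0]' >/dev/null; python3 s2.py;done
```

```text
t 23.000 yaw -56.77 Mz 0.263 e7 0.521 qd7 -0.380 F [-2.   2.8  5.9]
t 23.125 yaw -59.77 Mz 0.282 e7 0.519 qd7 -0.379 F [-1.4  2.6  5.9]
t 23.250 yaw -62.78 Mz 0.282 e7 0.518 qd7 -0.379 F [-3.1  2.7  4.9]
t 23.375 yaw -65.77 Mz 0.265 e7 0.516 qd7 -0.377 F [-3.   2.   5.4]
```

```bash
for i in 1; do python3 -m jog '[0,0,0,-3,0]' >/dev/null; python3 s2.py;python3 -m jog '[0,0,0,-3,0]' >/dev/null; python3 s2.py;python3 -m jog '[0,0,0,-3,0]' >/dev/null; python3 s2.py;python3 -m jog '[0,0,0,-3,0]' >/dev/null; python3 s2.py;done
```

```text
t 23.500 yaw -68.77 Mz 0.306 e7 0.514 qd7 -0.378 F [-3.2  2.   5.6]
t 23.625 yaw -71.77 Mz 0.263 e7 0.512 qd7 -0.376 F [-2.8  1.   5. ]
t 23.750 yaw -74.78 Mz 0.232 e7 0.510 qd7 -0.374 F [-1.9  2.5  5.3]
t 23.875 yaw -77.78 Mz 0.316 e7 0.509 qd7 -0.373 F [-2.4  1.1  5.6]
```

```bash
for i in 1; do python3 -m jog '[0,0,0,-3,0]' >/dev/null; python3 s2.py;python3 -m jog '[0,0,0,-3,0]' >/dev/null; python3 s2.py;python3 -m jog '[0,0,0,-3,0]' >/dev/null; python3 s2.py;python3 -m jog '[0,0,0,-3,0]' >/dev/null; python3 s2.py;done
```

```text
t 24.000 yaw -80.77 Mz 0.255 e7 0.506 qd7 -0.373 F [-2.3  2.4  5.9]
t 24.125 yaw -83.77 Mz 0.300 e7 0.500 qd7 -0.372 F [-1.8  1.6  5.2]
t 24.250 yaw -86.78 Mz 0.327 e7 0.487 qd7 -0.373 F [-2.7  2.1  5.9]
t 24.375 yaw -89.77 Mz 0.316 e7 0.477 qd7 -0.370 F [-3.1  0.7  5.1]
```

```bash
python3 -m jog '[0,0,0,-3,0, 0,0,0,-6,0, 0,0,0,-9,0, 0,0,0,-11.7,0, 0,0,0,-11.7,0, 0,0,0,-11.7,0]' >/dev/null; python3 s2.py; python3 -m jog '[0,0,0,0,0.35, 0,0,0,0,0.4, 0,0,0,0,0.4, 0,0,0.02,0,0.4, 0,0,0.034,0,0.4, -0.03,0.03,0.034,4,0.4, -0.06,0.06,0.034,8,0.4, -0.0838,0.0802,0.034,8,0.4, -0.0838,0.0802,0.034,8,0.4]'>/dev/null; python3 st.py; python3 - <<'E'
from h import *
cv2.imwrite('pics/sc2.png',cv2.resize(robot.capture('scene')[140:290,170:370],None,fx=4,fy=4,interpolation=2))
cv2.imwrite('pics/sd2.png',cv2.resize(robot.capture('side')[225:375,235:435],None,fx=4,fy=4,interpolation=2))
E
```

```text
t 25.125 yaw -101.37 Mz 0.259 e7 -0.338 qd7 0.002 F [-2.6  2.   4.6]
t 26.25 [ 0.5013 -0.0804  0.1863] yaw -93.23 F [ 0.14 -0.27  0.23] M [-0.033   0.1443  0.0097] e7 -1.1599 q7 -1.458 qd7 0.0663 w 0.0347 eff [ -1.5  -22.03   2.87 -37.25   0.8    0.12  -1.16]
```

View pics/sd2.png

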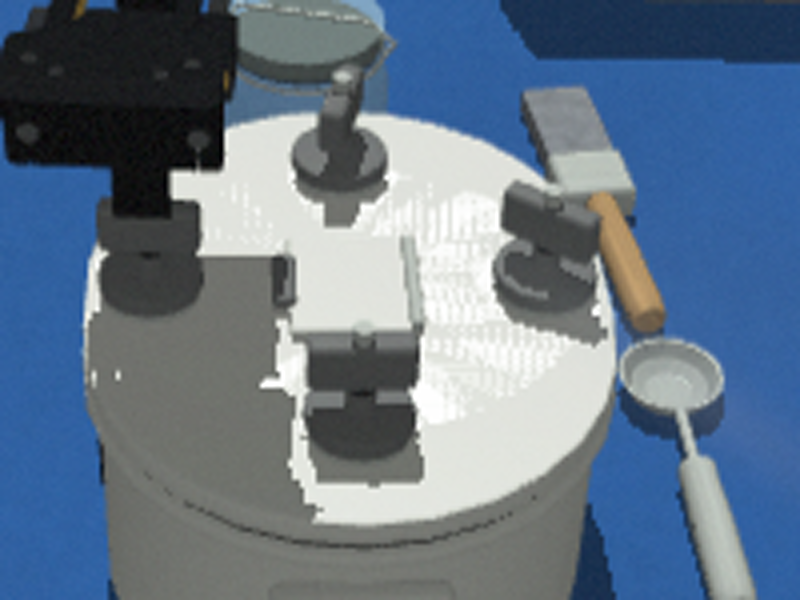

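```bash
python3 -m jog '[0,0,-0.015,0,0.4, 0,0,-0.034,0,0.4, 0,0,-0.034,0,0, 0,0,-0.034,0,0, 0,0,-0.034,0,0, 0,0,-0.034,0,0, 0,0,-0.034,0,0, 0,0,-0.034,0,0]'>/dev/null; python3 st.py; python3 -m jog '[0,0,0,-5,0, 0,0,0,-10,0, 0,0,0,-15,0, 0,0,0,-20,0, 0,0,0,-25,0, 0,0,0,-30,0, 0,0,0,-35,0, 0,0,0,-35,0, 0,0,0,-35,0]' >/dev/null; python3 st.py
```

```text
t 27.35 [ 0.5023 -0.0823  0.1519] yaw -93.40 F [0.94 0.88 3.03] M [ 0.015  -0.0438  0.0076] e7 -0.0021 q7 -1.400 qd7 0.0001 w 0.0116 eff [  0.26 -23.24   5.29 -35.46   0.17   0.24  -0.  ]
t 28.475 [ 0.5022 -0.0825  0.1519] yaw -128.26 F [ 0.35 -0.83  4.66] M [-0.1358  0.1623  0.3902] e7 -0.4145 q7 -1.965 qd7 0.0000 w 0.0116 eff [ -0.12 -20.92   6.38 -34.71  -0.35   0.08  -0.41]
```

```bash
python3 -m jog '[0,0,0,-4,0, 0,0,0,-8,0, 0,0,0,-12,0, 0,0,0,-16,0, 0,0,0,-16,0, 0,0,0,-16,0, 0,0,0,-16,0]' >/dev/null; python3 st.py
```

```text
t 29.35 [ 0.5021 -0.0826  0.1519] yaw -144.26 F [-0.39 -0.18  6.47] M [-0.1381  0.1207  0.4696] e7 -0.4315 q7 -2.213 qd7 -0.0008 w 0.0117 eff [ -0.13 -20.4    7.23 -34.56  -0.43  -0.04  -0.43]
```

```bash
python3 -m jog '[0,0,0,0,0.35, 0,0,0,0,0.4, 0,0,0,0,0.4, 0,0,0.02,0,0.4, 0,0,0.034,0,0.4]'>/dev/null; python3 s2.py; python3 -m jog '[0,0,0,10,0.4, 0,0,0,20,0.4, 0.03,0.001,0,30.5,0.4, 0.06,0.002,0,41,0.4, 0.09,0.003,0,51.5,0.4, 0.12,0.003,0,62,0.4, 0.15,0.0036,0,72.5,0.4, 0.164,0.0036,0,83,0.4, 0.164,0.0036,0,93.5,0.4, 0.164,0.0036,0,104,0.4, 0.164,0.0036,0,114.5,0.4, 0.164,0.0036,0,125,0.4, 0.164,0.0036,0,135.5,0.4, 0.164,0.0036,0,146,0.4, 0.164,0.0036,0,156.5,0.4, 0.164,0.0036,0,167,0.4, 0.164,0.0036,0,177.5,0.4, 0.164,0.0036,0,188,0.4, 0.164,0.0036,0,198.3,0.4, 0.164,0.0036,0,198.3,0.4]'; python3 st.py;  python3 - <<'E'
from h import *
cv2.imwrite('pics/sd3.png',cv2.resize(robot.capture('side')[225:375,235:435],None,fx=4,fy=4,interpolation=2))
E
```

```text
t 29.975 yaw -144.42 Mz 0.012 e7 0.477 qd7 -0.257 F [-0.1  1.   0.3]
time: 32.48
ee_pos: [0.6658, -0.0786, 0.1858]
tcp_rot: [[0.59, 0.807, 0.0], [0.807, -0.59, 0.0], [0.0, 0.0, -1.0]]
force: [-0.2, -0.5, 0.1]
gripper_width: 0.035
t 32.475 [ 0.6658 -0.0786  0.1858] yaw 53.84 F [-0.18 -0.45  0.15] M [0.0058 0.0111 0.0162] e7 1.9461 q7 1.123 qd7 -0.0971 w 0.0350 eff [  0.24 -66.01   7.57 -39.16   0.17   0.08   1.95]
```

View pics/sd3.png

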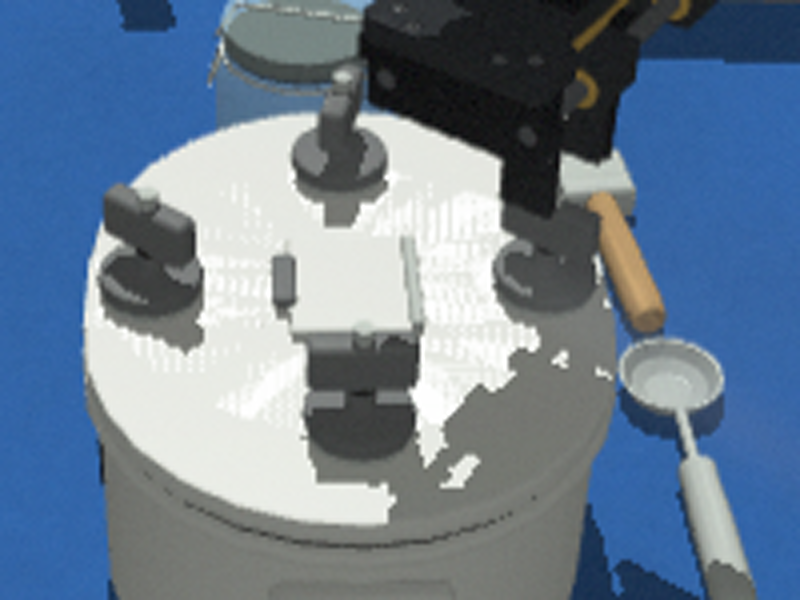

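```bash
python3 -m jog '[0,0,-0.015,0,0.4, 0,0,-0.034,0,0.4, 0,0,-0.034,0,0, 0,0,-0.034,0,0, 0,0,-0.034,0,0, 0,0,-0.034,0,0, 0,0,-0.034,0,0, 0,0,-0.034,0,0]'>/dev/null; python3 st.py; python3 -m jog '[0,0,0,-5,0, 0,0,0,-10,0, 0,0,0,-15,0, 0,0,0,-20,0, 0,0,0,-25,0, 0,0,0,-30,0, 0,0,0,-35,0, 0,0,0,-40,0, 0,0,0,-40,0, 0,0,0,-40,0, 0,0,0,-40,0]' >/dev/null; python3 st.py
```

```text
t 33.525 [ 0.6661 -0.0789  0.1521] yaw 53.88 F [-0.16 -0.73  3.66] M [-0.148   0.0042 -0.0008] e7 -0.0074 q7 1.132 qd7 0.0005 w 0.0120 eff [ -0.31 -64.85   7.71 -36.86  -0.12   0.1   -0.01]
t 34.9 [ 0.6659 -0.0791  0.1521] yaw 14.03 F [-0.99 -1.78  4.4 ] M [-0.3549  0.3045  0.3898] e7 -0.3974 q7 0.484 qd7 0.0005 w 0.0118 eff [ -0.59 -62.31   9.56 -36.21  -0.67  -0.33  -0.4 ]
```

```bash
python3 -m jog '[0,0,0,-4,0, 0,0,0,-8,0, 0,0,0,-12,0, 0,0,0,-12,0, 0,0,0,-12,0, 0,0,0,-12,0]' >/dev/null; python3 st.py
```

```text
t 35.65 [ 0.6659 -0.079   0.152 ] yaw 2.04 F [-1.55 -1.62  5.49] M [-0.3522  0.3989  0.4284] e7 -0.4369 q7 0.290 qd7 0.0024 w 0.0119 eff [ -0.58 -61.73  10.28 -36.11  -0.74  -0.46  -0.44]
```

```bash
python3 -m jog '[0,0,0,0,0.35, 0,0,0,0,0.4, 0,0,0,0,0.4, 0,0,0.02,0,0.4, 0,0,0.034,0,0.4, -0.03,0.03,0.034,-8,0.4, -0.06,0.06,0.034,-17,0.4, -0.0838,0.0802,0.034,-17,0.4, -0.0838,0.0802,0.034,-17,0.4]'>/dev/null; python3 st.py; python3 -m jog '[0,0,-0.015,0,0.4, 0,0,-0.034,0,0.4, 0,0,-0.034,0,0, 0,0,-0.034,0,0, 0,0,-0.034,0,0, 0,0,-0.034,0,0, 0,0,-0.034,0,0, 0,0,-0.034,0,0]'>/dev/null; python3 st.py; python3 -m jog '[0,0,0,-5,0, 0,0,0,-10,0, 0,0,0,-15,0, 0,0,0,-20,0, 0,0,0,-25,0, 0,0,0,-30,0, 0,0,0,-35,0, 0,0,0,-40,0, 0,0,0,-40,0, 0,0,0,-40,0, 0,0,0,-40,0]' >/dev/null; python3 st.py
```

```text
t 36.775 [0.5814 0.0036 0.1869] yaw -14.93 F [ 0.25 -0.35  0.49] M [-0.0733  0.009  -0.0359] e7 -0.6362 q7 -0.200 qd7 0.0331 w 0.0344 eff [ -1.24 -47.96   6.12 -37.45   0.1    0.16  -0.64]
t 37.775 [0.582  0.0014 0.1518] yaw -15.11 F [-4.13 -0.66  3.73] M [-0.2952  0.7195 -0.0013] e7 -0.0098 q7 -0.182 qd7 -0.0005 w 0.0119 eff [ -0.38 -47.12   6.84 -37.57  -0.38  -1.05  -0.01]
t 39.15 [0.5819 0.0014 0.1518] yaw -55.05 F [-4.28 -0.89  5.38] M [-0.3684  1.0061  0.3955] e7 -0.3867 q7 -0.840 qd7 -0.0017 w 0.0119 eff [ -0.12 -44.71   8.52 -37.25  -0.69  -1.44  -0.39]
```

```bash
python3 -m jog '[0,0,0,-4,0, 0,0,0,-8,0, 0,0,0,-12.5,0, 0,0,0,-12.5,0, 0,0,0,-12.5,0, 0,0,0,-12.5,0]' >/dev/null; python3 st.py
```

```text
t 39.9 [0.5819 0.0014 0.1518] yaw -67.55 F [-4.16 -1.27  5.87] M [-0.2742  1.0643  0.3936] e7 -0.4374 q7 -1.044 qd7 -0.0003 w 0.0120 eff [ -0.03 -44.03   9.15 -37.14  -0.72  -1.51  -0.44]
```

```bash
python3 -m jog '[0,0,0,0,0.35, 0,0,0,0,0.4, 0,0,0,0,0.4, 0,0,0.02,0,0.4, 0,0,0.034,0,0.4, 0.001,-0.05,0.034,-8,0.4, 0.002,-0.11,0.034,-16,0.4, 0.0036,-0.164,0.034,-21,0.4, 0.0036,-0.164,0.034,-21,0.4]'>/dev/null; python3 st.py
python3 -m jog '[0,0,-0.015,0,0.4, 0,0,-0.034,0,0.4, 0,0,-0.034,0,0, 0,0,-0.034,0,0, 0,0,-0.034,0,0, 0,0,-0.034,0,0, 0,0,-0.034,0,0, 0,0,-0.034,0,0]'>/dev/null; python3 st.py; python3 -m jog '[0,0,0,-5,0, 0,0,0,-10,0, 0,0,0,-15,0, 0,0,0,-20,0, 0,0,0,-25,0, 0,0,0,-30,0, 0,0,0,-35,0, 0,0,0,-40,0, 0,0,0,-40,0, 0,0,0,-40,0, 0,0,0,-40,0]' >/dev/null; python3 st.py
```

```text
t 41.025 [ 0.5847 -0.1685  0.1872] yaw -89.12 F [0.07 0.86 0.13] M [-0.025   0.1589  0.0382] e7 0.2242 q7 -1.083 qd7 -0.0118 w 0.0349 eff [  1.77 -47.1   13.91 -37.7   -0.07  -0.19   0.22]
t 42.025 [ 0.5859 -0.1624  0.152 ] yaw -88.60 F [-0.13  1.61  5.23] M [ 0.2523  0.1344 -0.0113] e7 -0.0039 q7 -1.062 qd7 -0.0005 w 0.0118 eff [  0.69 -47.88  13.63 -34.9    0.31  -0.27  -0.  ]
t 43.4 [ 0.5859 -0.1627  0.152 ] yaw -128.56 F [-0.79  0.26  4.38] M [0.1363 0.2735 0.3913] e7 -0.3958 q7 -1.679 qd7 0.0001 w 0.0116 eff [  0.49 -46.21  16.62 -33.4   -0.08  -0.31  -0.4 ]
```

```bash
python3 -m jog '[0,0,0,-4,0, 0,0,0,-8,0, 0,0,0,-12,0, 0,0,0,-12,0, 0,0,0,-12,0, 0,0,0,-12,0]' >/dev/null; python3 st.py;  python3 -m jog '[0,0,0,0,0.35, 0,0,0,0,0.4, 0,0,0,0,0.4, 0,0,0.02,0,0.4, 0,0,0.05,0,0.4, 0,0,0.1,0,0.4, 0,0,0.14,0,0.4, -0.044,0.03,0.15,40,0.4, -0.044,0.03,0.15,40,0.4, -0.044,0.03,0.15,40,0.4, -0.044,0.03,0.15,40,0.4, -0.044,0.03,0.15,40,0.4]'>/dev/null; python3 st.py
python3 - <<'E'
from h import *
import pickle
m=robot.camera_model('wrist');pickle.dump(m,open('w2.pkl','wb'))
cv2.imwrite('pics/w2.png',robot.capture('wrist'))
cv2.imwrite('pics/sd4.png',cv2.resize(robot.capture('side')[225:375,235:435],None,fx=4,fy=4,interpolation=2))
E
```

```text
t 44.15 [ 0.5858 -0.1627  0.152 ] yaw -140.56 F [-0.77  1.24  5.67] M [0.1076 0.2807 0.3846] e7 -0.4357 q7 -1.860 qd7 0.0009 w 0.0119 eff [  0.44 -46.06  17.72 -32.97  -0.13  -0.35  -0.44]
t 45.65 [ 0.5416 -0.1331  0.3027] yaw -100.71 F [-1.05  0.2  -0.34] M [-0.0201  0.168  -0.0371] e7 1.6478 q7 -1.424 qd7 -0.0814 w 0.0350 eff [ -0.05 -28.13   6.65 -40.7    0.05  -0.06   1.65]
```

View pics/w2.png

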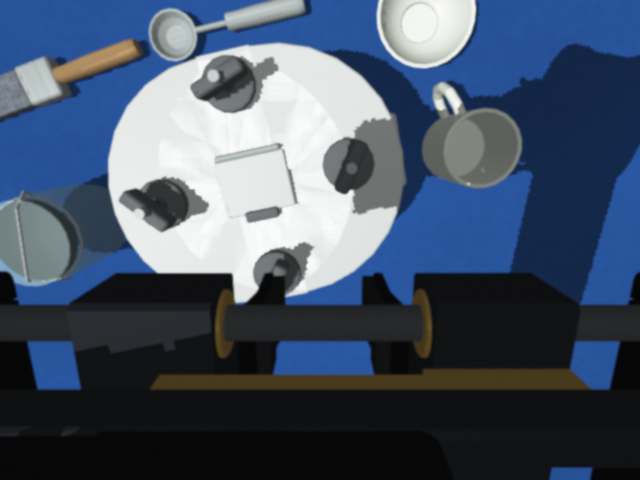

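View pics/sd4.png

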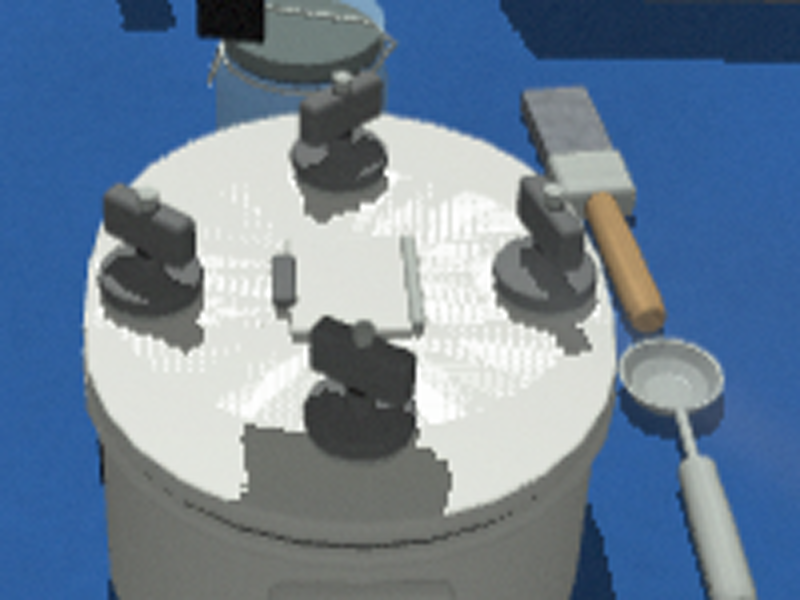

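```bash
python3 - <<'E'
import cv2
a=cv2.imread("pics/w2.png")
o=[cv2.resize(a[y:y+75,x:x+100],None,fx=4,fy=4,interpolation=cv2.INTER_CUBIC) for x,y in ((235,225),(175,45),(105,165),(300,125))]
cv2.imwrite("pics/c4.png",cv2.vconcat([cv2.hconcat(o[:2]),cv2.hconcat(o[2:])]))
E
```

```text
(no output)
```

View pics/c4.png

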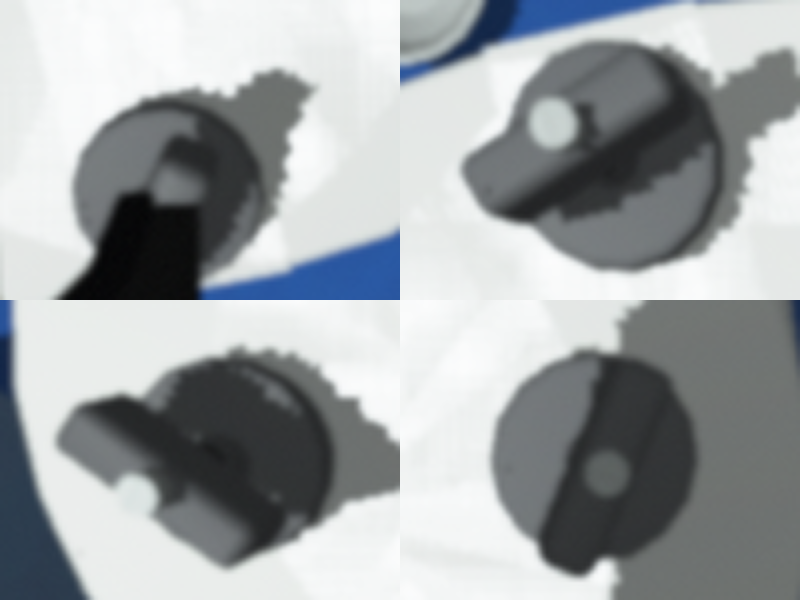

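```bash
python3 - <<'E'
from h import *
import pickle;m=pickle.load(open('w2.pkl','rb'))
for k,off,E in (('far',(75,45),((465,165),(630,55),(495,212),(665,100))),('left',(105,90),((60,440),(228,565),(85,408),(255,530))),('right',(200,50),((545,545),(605,365),(590,570),(665,385)))):
    p=[onz(m,np.array(x)/4+off,.174) for x in E]
    for a,b in((0,1),(2,3)):
        v=p[b]-p[a];print(k,np.linalg.norm(v),np.degrees(np.arctan2(v[1],v[0])))
E
```

```text
far 0.03538342089512506 -70.0479924276999
far 0.036576658733412246 -70.08196072298853
left 0.038460410450958694 -140.40738593243736
left 0.038235789010608916 -139.02908685005036
right 0.03477886995156207 -28.684234410848514
right 0.036733485553350376 -31.893048752881132
```

```bash
python3 -c "
from workcell import robot
print(robot.get_obs()['time'],robot.job_done())"
```

```text
the job is handed in; nothing more can be done
45.75 None
```

I turned all four knobs in star order (near, far, left, right) over two rounds and handed the job in at 45.75 s of the 72 s allowed. `job_done()` gives no verdict, so the results below are my own readings.

| Round | What I aimed for | Reading just before letting go | Estimated moment above the 0.27 N m drag |
|---|---|---|---|
| 1 | Light bite, 0.06 N m above the drag | 0.338–0.347 N m (last joint) | About 0.06–0.075 N m, allowed 0.02–0.10 |
| 2 | Hand-tight, 0.18 N m above the drag | 0.43–0.44 N m (last joint) | About 0.16–0.18 N m, allowed 0.12–0.25 |

In round 1 I found where each knob met its follower from the rise in the last joint's torque during a slow, steady turn.

**Bar angles:** after the last release, the far, left and right bars matched the angles I expected to within about 1 to 4 degrees. In the last wrist picture the near bar was mostly hidden by a finger. I checked it by eye in a side picture after its second turn, and it looked about right.

**Disagreements:** the wrist moment sensor was noisier. In round 2 it read 0.38–0.47 N m against 0.43–0.44 N m from the last joint. Before its last second-round step the near knob read 0.41 N m where I expected 0.40, probably not yet settled, and afterwards 0.43 where I expected 0.45. All of these are within the limits except the lowest wrist reading, for the right knob (0.385 N m), which alone would put it at about 0.115, just under the limit. Its joint reading and bar angle both say it is tight enough.

**Bystanders and contact:** the spoon, dish, mug, brush and jar showed no movement in the last pictures. The dustpan was not in view there. The largest forces I read were about 6 N at the wrist, and the fingertips stayed above the cover throughout.

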